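Make up the prop kits for two reaching trials

ROBOT

A 6-joint arm with a two-finger parallel gripper is mounted at the origin on the work surface. World frame = base frame: x ahead of the robot, y to its left, z up, the work surface at z = 0. Lengths are in m, angles in rad, forces in N, time in s.
With the tool pointing down it reaches from about 0.325 to 0.775 m from the base axis. Payload 9.3 kg.
Tool frame: the origin (TCP) lies at the very end of the fingers, on their centre line; the grasp point (between the pads) lies 19 mm behind it; z points along the fingers, y is the line along which they close (so a half turn about z gives the same grasp; the last joint's range is limited). The gripper opens to 85 mm and grips with 20 to 120 N. Pads are 22 mm wide; open, the fingers measure 114 mm over their backs; the gripper's body (76 mm by 85 mm) begins 54 mm behind the grasp point. The pads swing forward as they close: fully open they stand 13 mm farther back than shut.
Start: joints at [-1.395, 0.259, 0.021, 1.334, 0, 1.418], TCP at [0.178, -0.521, 0.196] pointing down, gripper open.
Joint ranges: [-3.04, 3.04], [-0.91, 1.82], [-1.04, 1.36], [-1.92, 1.95], [-1.52, 1.45], [-3.14, 3.14]. Speed limits (rad/s): [2.22, 2.22, 2.79, 3.14, 3.14, 3.14].

INTERFACE

Orientations are given as a unit quaternion [w, x, y, z].
In Python, from plant import ctrl gives the robot as it stands.
- The arm moves only by the tool jog_arm, never from a script. Its argument "commands" is a list of rows, each a list of 6 numbers: the shift along the tool's x, y, z scaled (see below), then the turn, a rotation vector about the tool's x, y, z scaled (see below). A call has 1 to 20 rows; each row shifts and turns the commanded pose from where the row before left it, along the tool's axes as they then stand; what a row does not reach is not made up. The controller multiplies each number of a shift by 0.02 m and each number of a turn by 4 degrees. A row lasts 1/12 s, in which the tool goes at most 41.7 mm and 7.16 degrees, less where a joint would pass 70% of its speed; a pose out of reach is approached as far as the arm can. A call with a number of a shift or a turn outside -1 to 1 is refused whole. A call with a gripper value outside its range is refused whole. "fingers" is the opening, from 0 (shut) to 1 (fully open), set as the call begins (left out, the last holds). The fingers move at their own pace and stop on an object; the grip force is fixed at half the most. Time passes only in rows, so rows that do not move let the fingers close. It gives the time, the measured TCP pose, the force, the opening and the grip force at its end, in the units of the state.
- ctrl.get_obs(): the state, without advancing time (a new reading comes with each control period).
- ctrl.capture(name): name is "scene" or "top"; returns a dict with "pixels" (480x640x3 uint8, red, green, blue), "mtx" (3x3 intrinsics, pixels), "T" (4x4, takes a point from camera to world coordinates). Camera axes: x right, y down, z forward; pixel columns grow to the right and rows downward; lengths in m; the calibration is good to about 2 mm. A picture is of the moment at which its call begins. There is no depth.
- ctrl.finish_job(): hands the job in; it is judged then, once.
The state is a dict: "time_s": time; "joint_positions": joint angles; "joint_vel": joint speeds; "joint_efforts": joint torques, N m; "tool_pos": TCP position; "orientation": TCP orientation; "ft_force": force on the tool from outside, world axes, zero at the start; "wrist_torque": the same for the moment, N m; "opening": opening from 0.0 (shut) to 1.0 (fully open); "finger_force": force on a finger pad.
Only numpy, scipy, OpenCV 4.12 (cv2) and the standard library are available. Lean on these libraries where they do the work, as an engineer would, in place of code of your own. Each camera call takes 0.05 s, during which the arm holds its last target. There are 200 camera calls.

TASK

Make up the prop kits for the next two trials from the props standing on the table. In the tray with two compartments goes the drinking kit: the mug and one of the two marker posts, one to a compartment, either way round. In the tray with three compartments goes the reaching kit: the stop-button box in the middle compartment, with the wooden cylinder and the other marker post in the outer ones, either way round; everything must end up standing upright on the floor of its compartment.

Things in the scene. Friction and masses are not known exactly. Their poses are not given: they have to be found in the camera images.
- mug: A plain white stoneware mug, 60 mm in outer diameter (54 mm at its foot) and 80 mm tall, wall 4 mm, open at the top, upright, about 0.18 kg. Origin: centre of the cup's underside, z up. One ear-shaped handle, 10 mm thick, on its +y side, reaching 58 mm from the axis, between 22 and 69 mm up; it clears the tray walls.
- stop_box: An emergency-stop button box: black box 56 x 56 mm in plan and 56 mm high, sides along its x and y, with a thin plate and a mushroom button 36 mm in diameter on top; 86 mm tall in all, about 0.25 kg. Stands upright on the table, button up. Origin: centre of the underside, z up. The button does not move.
- dowel: A plain light wooden cylinder standing on end, 44 mm in diameter and 90 mm tall, about 0.1 kg. Origin: centre of the underside, z up.
- post_1: A marker post: heavy dark steel foot, a disc 56 mm in diameter and 14 mm high, a black upright stem 14 mm in diameter from 14 to 94 mm up, and a grey ball 20 mm in diameter on top; 110 mm tall in all, about 0.22 kg. Stands upright. Origin: centre of the underside, z up. The two posts are alike and interchangeable.
- post_2: A marker post: heavy dark steel foot, a disc 56 mm in diameter and 14 mm high, a black upright stem 14 mm in diameter from 14 to 94 mm up, and a grey ball 20 mm in diameter on top; 110 mm tall in all, about 0.22 kg. Stands upright. Origin: centre of the underside, z up. The two posts are alike and interchangeable.
- tray_two: A low open wooden tray with two compartments side by side, 138 mm (x) by 172 mm (y), 18 mm high. Walls and dividers 4 mm thick, 18 mm high; floor 4 mm thick. Fixed to the table. Origin: centre of its underside; z up, y along the row of compartments. Each compartment is 130 mm (x) by 80 mm (y) inside, centred at x = 0, y = +42 and -42 mm.
- tray_three: A low open wooden tray with three compartments side by side, 138 mm (x) by 256 mm (y), 18 mm high. Walls and dividers 4 mm thick, 18 mm high; floor 4 mm thick. Fixed to the table. Origin: centre of its underside; z up, y along the row of compartments. Each compartment is 130 mm (x) by 80 mm (y) inside, centred at x = 0, y = +84, 0 and -84 mm.
Things that resemble listed ones, but are neither listed nor needed, are in the scene too. What is shaped like the post_2 but purple is not meant.

How it is judged:
At the end, for the whole second after the job is handed in: Mug and one post in different bays of the two-bay tray; stop box in the middle bay of the three-bay tray, cylinder and other post in its outer bays. Each on the bay floor (within 5 mm), its axis within 45 mm of the bay centre lengthwise and 21 mm across, upright within 0.15 rad, released, at rest (x of mug in the frame of tray_two between -0.045 and 0.045 m and z of mug in the frame of tray_two between 0 and 0.009 m and x of stop_box in the frame of tray_three between -0.045 and 0.045 m and z of stop_box in the frame of tray_three between 0 and 0.009 m and x of dowel in the frame of tray_three between -0.045 and 0.045 m and z of dowel in the frame of tray_three between 0 and 0.009 m and y of stop_box in the frame of tray_three between -0.021 and 0.021 m and angle between each of mug, stop_box, dowel, post_1, post_2's own z axis and vertical below 0.15 rad and linear speed of each of mug, stop_box, dowel, post_1, post_2 below 0.02 m/s and ((y of mug in the frame of tray_two between 0.021 and 0.063 m and y of post_1 in the frame of tray_two between -0.063 and -0.021 m and x of post_1 in the frame of tray_two between -0.045 and 0.045 m and z of post_1 in the frame of tray_two between 0 and 0.009 m and y of post_2 in the frame of tray_three between 0.063 and 0.105 m and x of post_2 in the frame of tray_three between -0.045 and 0.045 m and z of post_2 in the frame of tray_three between 0 and 0.009 m and y of dowel in the frame of tray_three between -0.105 and -0.063 m) or (y of mug in the frame of tray_two between 0.021 and 0.063 m and y of post_1 in the frame of tray_two between -0.063 and -0.021 m and x of post_1 in the frame of tray_two between -0.045 and 0.045 m and z of post_1 in the frame of tray_two between 0 and 0.009 m and y of post_2 in the frame of tray_three between -0.105 and -0.063 m and x of post_2 in the frame of tray_three between -0.045 and 0.045 m and z of post_2 in the frame of tray_three between 0 and 0.009 m and y of dowel in the frame of tray_three between 0.063 and 0.105 m) or (y of mug in the frame of tray_two between -0.063 and -0.021 m and y of post_1 in the frame of tray_two between 0.021 and 0.063 m and x of post_1 in the frame of tray_two between -0.045 and 0.045 m and z of post_1 in the frame of tray_two between 0 and 0.009 m and y of post_2 in the frame of tray_three between 0.063 and 0.105 m and x of post_2 in the frame of tray_three between -0.045 and 0.045 m and z of post_2 in the frame of tray_three between 0 and 0.009 m and y of dowel in the frame of tray_three between -0.105 and -0.063 m) or (y of mug in the frame of tray_two between -0.063 and -0.021 m and y of post_1 in the frame of tray_two between 0.021 and 0.063 m and x of post_1 in the frame of tray_two between -0.045 and 0.045 m and z of post_1 in the frame of tray_two between 0 and 0.009 m and y of post_2 in the frame of tray_three between -0.105 and -0.063 m and x of post_2 in the frame of tray_three between -0.045 and 0.045 m and z of post_2 in the frame of tray_three between 0 and 0.009 m and y of dowel in the frame of tray_three between 0.063 and 0.105 m) or (y of mug in the frame of tray_two between 0.021 and 0.063 m and y of post_2 in the frame of tray_two between -0.063 and -0.021 m and x of post_2 in the frame of tray_two between -0.045 and 0.045 m and z of post_2 in the frame of tray_two between 0 and 0.009 m and y of post_1 in the frame of tray_three between 0.063 and 0.105 m and x of post_1 in the frame of tray_three between -0.045 and 0.045 m and z of post_1 in the frame of tray_three between 0 and 0.009 m and y of dowel in the frame of tray_three between -0.105 and -0.063 m) or (y of mug in the frame of tray_two between 0.021 and 0.063 m and y of post_2 in the frame of tray_two between -0.063 and -0.021 m and x of post_2 in the frame of tray_two between -0.045 and 0.045 m and z of post_2 in the frame of tray_two between 0 and 0.009 m and y of post_1 in the frame of tray_three between -0.105 and -0.063 m and x of post_1 in the frame of tray_three between -0.045 and 0.045 m and z of post_1 in the frame of tray_three between 0 and 0.009 m and y of dowel in the frame of tray_three between 0.063 and 0.105 m) or (y of mug in the frame of tray_two between -0.063 and -0.021 m and y of post_2 in the frame of tray_two between 0.021 and 0.063 m and x of post_2 in the frame of tray_two between -0.045 and 0.045 m and z of post_2 in the frame of tray_two between 0 and 0.009 m and y of post_1 in the frame of tray_three between 0.063 and 0.105 m and x of post_1 in the frame of tray_three between -0.045 and 0.045 m and z of post_1 in the frame of tray_three between 0 and 0.009 m and y of dowel in the frame of tray_three between -0.105 and -0.063 m) or (y of mug in the frame of tray_two between -0.063 and -0.021 m and y of post_2 in the frame of tray_two between 0.021 and 0.063 m and x of post_2 in the frame of tray_two between -0.045 and 0.045 m and z of post_2 in the frame of tray_two between 0 and 0.009 m and y of post_1 in the frame of tray_three between -0.105 and -0.063 m and x of post_1 in the frame of tray_three between -0.045 and 0.045 m and z of post_1 in the frame of tray_three between 0 and 0.009 m and y of dowel in the frame of tray_three between 0.063 and 0.105 m))); the robot touches nothing.
It also fails if it takes over 144 s, if anything falls off the work surface, if the arm or the gripper's body presses on something with over 40 N, if the wrist force passes 120 N, or if a joint passes its speed limit or range.

## Working session

There is one attempt and no reset: what is moved stays moved. The work goes in short steps, Python scripts to look and compute and a tool call to move; the robot and the scene stay as the last step left them, time stands still between calls to the robot, and variables do not carry over. Pictures are saved under pics/ and viewed, at most 14 in all, crops included, and the job is handed in when it is done.

Besides the shell and the picture viewer there is one more tool, called after "Emit:" in YAML: its name, and indented under it one key for each argument. jog_arm: Moves the arm, as the interface text tells. Shifts and turns lie within -1 to 1; 1 stands for 0.02 m of shift or 4 degrees of turn. Its arguments: {"type":"object","properties":{"commands":{"type":"array","items":{"type":"array","items":{"type":"number"}}},"fingers":{"type":"number"}},"required":["commands"]}

```bash
mkdir -p pics; python3 - <<'E'
from plant import ctrl
import cv2,pickle
d={}
for n in("scene","top"):
    c=ctrl.capture(n); d[n]=c; cv2.imwrite(f"pics/{n}0.png",c["pixels"][:,:,::-1]); print(n,c["mtx"],c["T"])
pickle.dump(d,open("c0.pkl","wb")); print(ctrl.get_obs())
E
```

```text
scene [[443.22918636   0.         312.42530608]
 [  0.         443.22918636 238.65085149]
 [  0.           0.           1.        ]] [[-0.15377373  0.7276256  -0.66851673  1.01241738]
 [ 0.98804329  0.10560163 -0.11233324  0.08742554]
 [-0.01114008 -0.67779737 -0.73516435  0.59953492]
 [ 0.          0.          0.          1.        ]]
top [[528.74049434   0.         321.6348206 ]
 [  0.         528.74049434 233.18869545]
 [  0.           0.           1.        ]] [[ 0.00577139 -0.99865988  0.05143084  0.42804822]
 [-0.99995301 -0.00616421 -0.00748238  0.00162053]
 [ 0.00778938 -0.05138524 -0.99864853  1.08795005]
 [ 0.          0.          0.          1.        ]]
{'time_s': 0.1, 'joint_positions': array([-1.39459709e+00,  2.59153009e-01,  2.08185221e-02,  1.33370417e+00,
       -6.25981871e-06,  1.41823000e+00]), 'joint_vel': array([ 0.00029196, -0.00245918,  0.00331827,  0.0002581 ,  0.00034794,
        0.00110684]), 'joint_efforts': array([ 6.05126217e-03, -5.56693876e+01,  3.45071411e+01,  1.16302006e-02,
       -1.08304318e-04, -1.74776358e-05]), 'tool_pos': array([ 0.17753855, -0.52023698,  0.19570982]), 'orientation': array([-6.21082852e-04,  9.86519356e-01,  1.63643437e-01, -1.04694669e-05]), 'ft_force': array([ 0.03198728, -0.07436998,  0.29199948]), 'wrist_torque': array([-0.02706702, -0.00222441, -0.00431297]), 'finger_force': 0.0, 'opening': 0.9986162621513509}
```

View pics/top0.png

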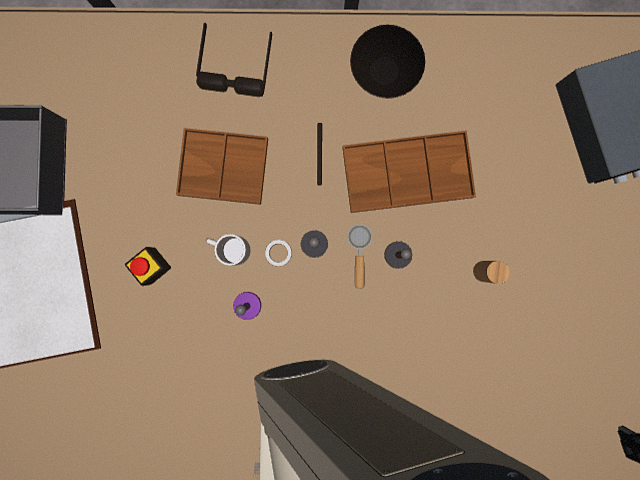

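View pics/scene0.png

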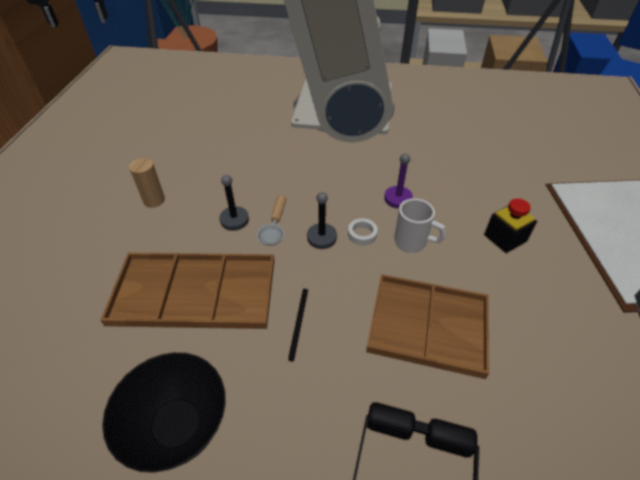

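The top view shows two grey-footed posts at (314,243) and (398,254), and a purple-footed look-alike at (247,306). The mug is at (232,250) with its handle towards (210,242), and the white ring at (278,252) is a distractor. The stop box is at (148,266), the dowel at (497,272), the two-bay tray at (223,166) and the three-bay tray at (409,171). The scene view agrees. The grey-footed posts fit the description, since the purple one is excluded. I'll confirm this in one crop.

```bash
cat > h.py <<'E'
import cv2,numpy as np
def ray(c,uv,z):
    uv=np.atleast_2d(np.asarray(uv,float)); K,T=c["mtx"],c["T"]
    d=(np.c_[uv,np.ones(len(uv))]@np.linalg.inv(K).T)@T[:3,:3].T
    o=T[:3,3]; return (o+d*((z-o[2])/d[:,2])[:,None])[:,:2]
def blob(m,box):
    x0,y0,x1,y1=box; q=np.zeros_like(m); q[y0:y1,x0:x1]=m[y0:y1,x0:x1]
    cs,_=cv2.findContours(q,cv2.RETR_EXTERNAL,cv2.CHAIN_APPROX_NONE)
    return max(cs,key=cv2.contourArea)[:,0,:].astype(np.float32)
E
python3 - <<'E'
import pickle,cv2,numpy as np
from h import *
c=pickle.load(open("c0.pkl","rb"))["top"]; im=c["pixels"]; hsv=cv2.cvtColor(im,cv2.COLOR_RGB2HSV); H,S,V=[hsv[:,:,i].astype(int) for i in range(3)]
u=lambda m:(m*255).astype(np.uint8)
def circ(n,m,box,z):
    p=ray(c,blob(u(m),box),z).astype(np.float32); (x,y),a,_=cv2.fitEllipse(p); print(n,np.round([x,y],4),"diam",np.round(a,4), "minc",np.round(cv2.minEnclosingCircle(p),4) if 0 else "")
def rect(n,m,box,z):
    p=ray(c,blob(u(m),box),z).astype(np.float32); r=cv2.minAreaRect(p); print(n,np.round(r[0],4),np.round(r[1],4),round(r[2],1))
print("bg",hsv[330,400],"tray",hsv[150,200],"dowel",hsv[272,500],hsv[272,482],"post",hsv[250,305],"mug",hsv[240,225],hsv[250,235],"handle",hsv[241,210])
dark=(V<110)&(S<110)
circ("post_a foot",dark,(295,225,335,262),.014)
circ("post_b foot",dark,(380,236,418,274),.014)
white=(S<45)&(V>110)
circ("mug rim incl handle",white,(200,228,256,272),.08)
circ("mug cut",white,(217,228,256,272),.08)
red=(S>170)&((H<6)|(H>172))&(V>90)
circ("button",red,(120,240,175,290),.086)
yel=(S>150)&(H>20)&(H<35)&(V>110)
rect("plate(yel+red)",yel|red,(120,240,175,290),.058)
rect("box black+all",(V<70)|yel|red,(115,236,180,294),.03)
tr=(H<14)&(S>120)
rect("tray2",tr,(165,115,280,215),.018); rect("tray3",tr,(335,120,485,220),.018)
rgb=im.astype(int)
x=im[255:290,470:515]; cv2.imwrite("pics/dow.png",x)
mos=[cv2.resize(im[y-28:y+28,x-32:x+32],(390,290),interpolation=cv2.INTER_NEAREST) for x,y in((314,243),(398,254),(495,272),(148,266))]
cv2.imwrite("pics/mos.png",np.vstack([np.hstack(mos[:2]),np.hstack(mos[2:])])[:,:,::-1])
E
```

```text
bg [ 14  81 171] tray [ 13 161 130] dowel [ 16 126 192] [ 14 127  76] post [129  23  76] mug [18 31 83] [145   7 224] handle [ 25   7 226]
post_a foot [0.4622 0.009 ] diam [0.0524 0.0538] minc 
post_b foot [ 0.4411 -0.1616] diam [0.0529 0.0552] minc 
mug rim incl handle [0.4496 0.172 ] diam [0.0557 0.0718] minc 
mug cut [0.448  0.1667] diam [0.0545 0.0561] minc 
button [0.4154 0.3388] diam [0.0317 0.0327] minc 
plate(yel+red) [0.4151 0.3405] [0.0473 0.0468] 40.1
box black+all [0.4158 0.3404] [0.0651 0.0681] 40.0
tray2 [0.62   0.1979] [0.174  0.1385] 84.4
tray3 [ 0.6118 -0.1833] [0.1386 0.2571] 7.5
```

View pics/mos.png

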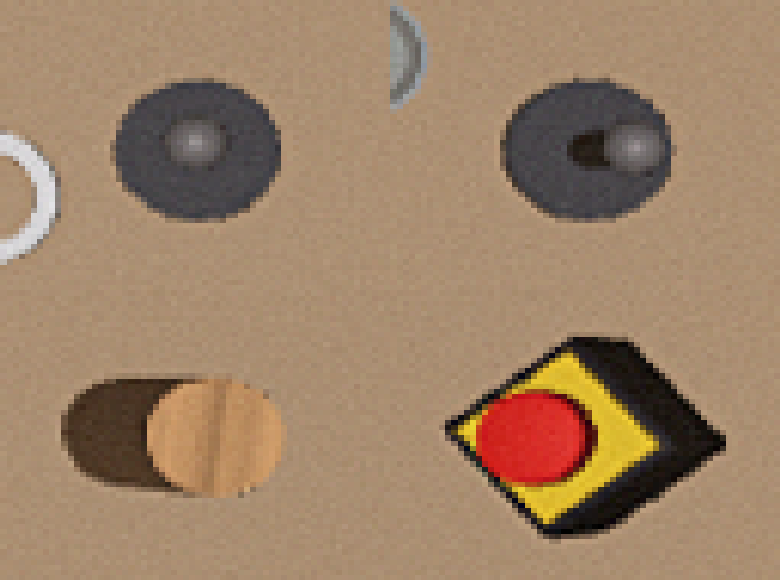

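The crop confirms both grey-footed posts (purple excluded), the dowel's top centre at about (498,272), and the box as a diamond with sides at about 40°. Next I'll refine the dowel and mug positions and work out the first move.

```bash
cat >> h.py <<'E'
def go(x,y,z=None,th=None):
    from plant import ctrl
    o=ctrl.get_obs(); p=o["tool_pos"]; w,a,b,c=o["orientation"]
    from scipy.spatial.transform import Rotation as R
    M=R.from_quat([a,b,c,w]).as_matrix(); t0=np.degrees(np.arctan2(M[1,0],M[0,0]))
    if th is None: th=t0
    tz=-(((th-t0)+180)%360-180)/4
    t=np.radians(th); dx,dy=x-p[0],y-p[1]; z=p[2] if z is None else z
    print("tilt z",np.round(M[:,2],4),"th %.2f turn_z %.2f rows; after turn shift x %.2f y %.2f z %.2f (x20mm)"%(t0,tz,(dx*np.cos(t)+dy*np.sin(t))/.02,(dx*np.sin(t)-dy*np.cos(t))/.02,(p[2]-z)/.02),"pos",np.round(p,4),"t",round(o["time_s"],1),"open",round(o["opening"],3))
E
python3 - <<'E'
import pickle,cv2,numpy as np
from h import *
D=pickle.load(open("c0.pkl","rb")); c=D["top"]; hsv=cv2.cvtColor(c["pixels"],cv2.COLOR_RGB2HSV); H,S,V=[hsv[:,:,i].astype(int) for i in range(3)]
u=lambda m:(m*255).astype(np.uint8)
p=ray(c,blob(u((V>125)&(S>95)),(484,255,515,290)),.09).astype(np.float32); print("dowel",cv2.fitEllipse(p))
m=u((S<50)&(V>60)); b=blob(m,(200,225,256,275)); k=b[:,0]>219
pr=ray(c,b[k],.08).astype(np.float32); e=cv2.fitEllipse(pr); print("mug rim",e, cv2.minEnclosingCircle(pr))
tip=b[b[:,0]<=b[:,0].min()+2].mean(0); q=ray(c,tip,.055)[0]; d=q-np.array(e[0]); print("handle tip",q,np.hypot(*d),np.degrees(np.arctan2(d[1],d[0])))
# scene view check
c=D["scene"]; hsv=cv2.cvtColor(c["pixels"],cv2.COLOR_RGB2HSV); H,S,V=[hsv[:,:,i].astype(int) for i in range(3)]
red=u((S>150)&((H<6)|(H>172))&(V>90)); b=blob(red,(495,190,545,225)); print("btn scene",ray(c,b.mean(0),.08))
for n,bx in(("a",(300,220,345,250)),("b",(212,203,255,232))):
    e=cv2.fitEllipse(blob(u((V<120)&(S<90)),bx)); print("foot scene",n,ray(c,e[0],.012),e[1])
go(.4,-.36,.2,90)
E
```

```text
dowel ((0.4084639549255371, -0.3390604555606842), (0.04196085408329964, 0.0427718386054039), 80.21564483642578)
mug rim ((0.4480077624320984, 0.16743417084217072), (0.05767473950982094, 0.071980781853199), 173.557861328125) ((0.448164165019989, 0.16415882110595703), 0.033355195075273514)
handle tip [0.4665445  0.21909315] 0.05488406854740595 70.26054878494881
btn scene [[0.41447814 0.34443668]]
foot scene a [[0.46741878 0.01259265]] (28.922916412353516, 31.084047317504883)
foot scene b [[ 0.44565288 -0.15818353]] (27.658424377441406, 30.101713180541992)
tilt z [-2.0e-04  1.2e-03 -1.0e+00] th 18.84 turn_z -17.79 rows; after turn shift x 8.01 y 11.12 z -0.21 (x20mm) pos [ 0.1775 -0.5202  0.1957] t 0.1 open 0.999
```

Emit:
jog_arm:
  commands:
    - [0,0,0,0,0,-1]
    - [0,0,0,0,0,-1]
    - [0,0,0,0,0,-1]
    - [0,0,0,0,0,-1]
    - [0,0,0,0,0,-1]
    - [0,0,0,0,0,-1]
    - [0,0,0,0,0,-1]
    - [0,0,0,0,0,-1]
    - [0,0,0,0,0,-1]
    - [0,0,0,0,0,-1]
    - [0,0,0,0,0,-1]
    - [0,0,0,0,0,-1]
    - [0,0,0,0,0,-1]
    - [0,0,0,0,0,-1]
    - [0,0,0,0,0,-1]
    - [0,0,0,0,0,-1]
    - [0,0,0,0,0,-1]
    - [0,0,0,0,0,-0.8]
    - [0,0,0,0,0,0]
  fingers: 1

```text
time_s: 1.68
tool_pos: [0.1776, -0.5203, 0.1959]
orientation: [-0.0, 0.706, 0.708, 0.0]
ft_force: [-0.3, 0.3, 0.5]
opening: 1.004
finger_force: 0.0
```

Emit:
jog_arm:
  commands:
    - [0.76,0.96,0,0,0,0]
    - [0.76,0.96,0,0,0,0]
    - [0.76,0.96,0,0,0,0]
    - [0.76,0.96,0,0,0,0]
    - [0.76,0.96,0,0,0,0]
    - [0.76,0.96,0,0,0,0]
    - [0.76,0.96,0,0,0,0]
    - [0.76,0.96,0,0,0,0]
    - [0.76,0.96,0,0,0,0]
    - [0.76,0.96,0,0,0,0]
    - [0.76,0.96,0,0,0,0]
    - [0.7,0.97,0,0,0,0]
    - [0,0,0,0,0,0]
    - [0,0,0,0,0,0]

```text
time_s: 2.85
tool_pos: [0.4087, -0.3384, 0.196]
orientation: [-0.0, 0.707, 0.708, -0.0]
ft_force: [-0.5, -0.4, 0.3]
opening: 1.004
finger_force: 0.0
```

```bash
python3 -c "
from h import *
go(.408,-.339,.035,90)"
```

```text
tilt z [-5.e-04  3.e-04 -1.e+00] th 90.07 turn_z 0.02 rows; after turn shift x -0.03 y -0.03 z 8.05 (x20mm) pos [ 0.4087 -0.3384  0.196 ] t 2.9 open 1.004
```

Motion follows closely. I'll descend to z = 0.035, grip, and lift slightly in a separate call.

Emit:
jog_arm:
  commands:
    - [0,0,1,0,0,0]
    - [0,0,1,0,0,0]
    - [0,0,1,0,0,0]
    - [0,0,1,0,0,0]
    - [0,0,1,0,0,0]
    - [0,0,1,0,0,0]
    - [0,0,1,0,0,0]
    - [0,0,0.5,0,0,0]
    - [0,0,0.5,0,0,0]
    - [0,0,0,0,0,0]
    - [0,0,0,0,0,0]

```text
time_s: 3.77
tool_pos: [0.4079, -0.3395, 0.0365]
orientation: [-0.0, 0.707, 0.707, -0.0]
ft_force: [-0.1, -0.2, 0.3]
opening: 1.0
finger_force: 0.0
```

Emit:
jog_arm:
  commands:
    - [0,0,0,0,0,0]
    - [0,0,0,0,0,0]
    - [0,0,0,0,0,0]
    - [0,0,0,0,0,0]
    - [0,0,0,0,0,0]
    - [0,0,0,0,0,0]
    - [0,0,0,0,0,0]
    - [0,0,0,0,0,0]
    - [0,0,0,0,0,0]
    - [0,0,0,0,0,0]
    - [0,0,0,0,0,0]
    - [0,0,0,0,0,0]
  fingers: 0

```text
time_s: 4.77
tool_pos: [0.4085, -0.3396, 0.0373]
orientation: [0.001, 0.707, 0.707, -0.0]
ft_force: [-0.3, 0.5, 7.3]
opening: 0.489
finger_force: 60.1
```

Emit:
jog_arm:
  commands:
    - [0,0,-0.5,0,0,0]
    - [0,0,-1,0,0,0]
    - [0,0,-1,0,0,0]
    - [0,0,-1,0,0,0]
    - [0,0,-0.5,0,0,0]
    - [0.3,0.9,0,0,0,0]
    - [0.3,0.9,0,0,0,0]
    - [0.3,0.9,0,0,0,0]
    - [0.3,0.9,0,0,0,0]
    - [0.3,0.9,0,0,0,0]
    - [0.3,0.9,0,0,0,0]
    - [0.3,0.9,0,0,0,0]
    - [0.3,0.9,0,0,0,0]
    - [0.3,0.9,0,0,0,0]
    - [0.3,0.9,0,0,0,0]
    - [0.3,0.9,0,0,0,0]
    - [0.3,0.82,0,0,0,0]
    - [0,0,0,0,0,0]
    - [0,0,0,0,0,0]

```text
time_s: 6.35
tool_pos: [0.6227, -0.2664, 0.1157]
orientation: [-0.0, 0.706, 0.708, -0.0]
ft_force: [-0.4, 0.9, -0.7]
opening: 0.492
finger_force: 61.2
```

```bash
python3 -c "
from h import *
go(.6228,-.2666,.0415)
from plant import ctrl
c=ctrl.capture('scene');cv2.imwrite('pics/s1.png',c['pixels'][100:400,50:450,::-1])"
```

```text
tilt z [-9.e-04  4.e-04 -1.e+00] th 90.11 turn_z -0.00 rows; after turn shift x -0.01 y 0.01 z 3.71 (x20mm) pos [ 0.6227 -0.2664  0.1157] t 6.3 open 0.492
```

View pics/s1.png

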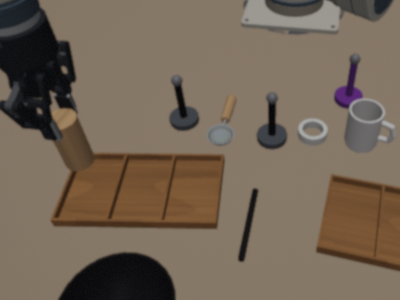

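The dowel is held upright above the outer bay (crop (75,140)). I'll lower it and release.

Emit:
jog_arm:
  commands:
    - [0,0,1,0,0,0]
    - [0,0,1,0,0,0]
    - [0,0,1,0,0,0]
    - [0,0,0.4,0,0,0]
    - [0,0,0.2,0,0,0]
    - [0,0,0.1,0,0,0]
    - [0,0,0,0,0,0]
    - [0,0,0,0,0,0]

```text
time_s: 7.07
tool_pos: [0.6228, -0.2674, 0.0434]
orientation: [0.001, 0.707, 0.707, 0.0]
ft_force: [0.6, -0.2, -0.7]
opening: 0.49
finger_force: 61.2
```

Emit:
jog_arm:
  commands:
    - [0,0,0,0,0,0]
    - [0,0,0,0,0,0]
    - [0,0,0,0,0,0]
    - [0,0,0,0,0,0]
    - [0,0,0,0,0,0]
    - [0,0,0,0,0,0]
    - [0,0,0,0,0,0]
    - [0,0,0,0,0,0]
    - [0,0,-0.5,0,0,0]
    - [0,0,-1,0,0,0]
    - [0,0,-1,0,0,0]
    - [0,0,-1,0,0,0]
    - [0,0,-1,0,0,0]
    - [0,0,-1,0,0,0]
    - [0,0,-1,0,0,0]
    - [0,0,-1,0,0,0]
    - [0,0,0,0,0,0]
  fingers: 1

```text
time_s: 8.48
tool_pos: [0.6235, -0.2677, 0.1976]
orientation: [0.003, 0.707, 0.707, 0.001]
ft_force: [0.7, 0.1, 0.2]
opening: 0.999
finger_force: 0.0
```

```bash
python3 -c "
from h import *
go(.443,-.160,.046,90)"
```

```text
tilt z [ 0.0057 -0.0034 -1.    ] th 90.04 turn_z 0.01 rows; after turn shift x 5.38 y -9.03 z 7.58 (x20mm) pos [ 0.6235 -0.2677  0.1976] t 8.5 open 0.999
```

Emit:
jog_arm:
  commands:
    - [0.54,-0.9,0,0,0,0]
    - [0.54,-0.9,0,0,0,0]
    - [0.54,-0.9,0,0,0,0]
    - [0.54,-0.9,0,0,0,0]
    - [0.54,-0.9,0,0,0,0]
    - [0.54,-0.9,0,0,0,0]
    - [0.54,-0.9,0,0,0,0]
    - [0.54,-0.9,0,0,0,0]
    - [0.54,-0.9,0,0,0,0]
    - [0.54,-0.9,0,0,0,0]
    - [0,0,0.6,0,0,0]
    - [0,0,0.8,0,0,0]
    - [0,0,0.6,0,0,0]
    - [0,0,0,0,0,0]
    - [0,0,0,0,0,0]

```text
time_s: 9.73
tool_pos: [0.442, -0.159, 0.1524]
orientation: [-0.0, 0.707, 0.707, -0.0]
ft_force: [-0.3, -0.1, -0.4]
opening: 1.001
finger_force: 0.0
```

```bash
python3 -c "
from h import *
go(.443,-.160,.046,90)
from plant import ctrl
c=ctrl.capture('scene');cv2.imwrite('pics/s2.png',cv2.resize(c['pixels'][100:400,50:450,::-1],(800,600)))"
```

```text
tilt z [-7.e-04  4.e-04 -1.e+00] th 90.04 turn_z 0.01 rows; after turn shift x -0.05 y 0.05 z 5.32 (x20mm) pos [ 0.442  -0.159   0.1524] t 9.7 open 1.001
```

View pics/s2.png

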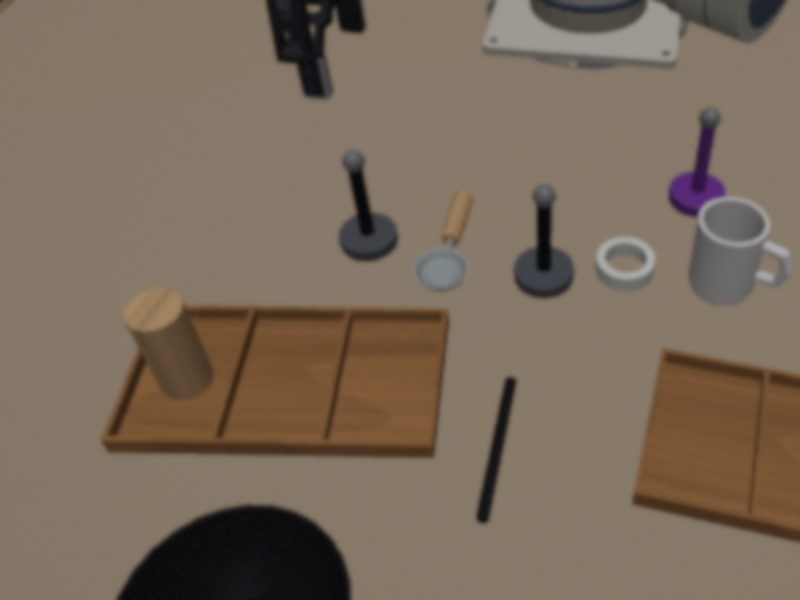

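The dowel stands in the outer bay at (180,345). The gripper is above the second post, so I'll descend and grip the stem.

Emit:
jog_arm:
  commands:
    - [0,0,1,0,0,0]
    - [0,0,1,0,0,0]
    - [0,0,1,0,0,0]
    - [0,0,1,0,0,0]
    - [0,0,0.8,0,0,0]
    - [0,0,0.5,0,0,0]
    - [0,0,0,0,0,0]
    - [0,0,0,0,0,0]

```text
time_s: 10.45
tool_pos: [0.4427, -0.1594, 0.0468]
orientation: [0.0, 0.707, 0.707, 0.0]
ft_force: [0.0, 0.3, 0.3]
opening: 1.004
finger_force: 0.0
```

Emit:
jog_arm:
  commands:
    - [0,0,0,0,0,0]
    - [0,0,0,0,0,0]
    - [0,0,0,0,0,0]
    - [0,0,0,0,0,0]
    - [0,0,0,0,0,0]
    - [0,0,0,0,0,0]
    - [0,0,0,0,0,0]
    - [0,0,0,0,0,0]
    - [0,0,0,0,0,0]
    - [0,0,0,0,0,0]
    - [0,0,0,0,0,0]
    - [0,0,0,0,0,0]
    - [0,0,0,0,0,0]
    - [0,0,0,0,0,0]
    - [0,0,0,0,0,0]
    - [0,0,0,0,0,0]
  fingers: 0

```text
time_s: 11.78
tool_pos: [0.4425, -0.1593, 0.0468]
orientation: [0.0, 0.707, 0.707, 0.0]
ft_force: [-0.8, 0.8, 4.9]
opening: 0.195
finger_force: 58.3
```

Emit:
jog_arm:
  commands:
    - [0,0,-0.5,0,0,0]
    - [0,0,-1,0,0,0]
    - [0,0,-1,0,0,0]
    - [0,0,-1,0,0,0]
    - [0,0,-0.5,0,0,0]
    - [0.3,0.8,0,0,0,0]
    - [0.3,0.8,0,0,0,0]
    - [0.3,0.8,0,0,0,0]
    - [0.3,0.8,0,0,0,0]
    - [0.3,0.8,0,0,0,0]
    - [0.3,0.8,0,0,0,0]
    - [0.3,0.8,0,0,0,0]
    - [0.3,0.8,0,0,0,0]
    - [0.3,0.8,0,0,0,0]
    - [0.27,0.72,0,0,0,0]
    - [0,0,0,0,0,0]
    - [0,0,0,0,0,0]

```text
time_s: 13.2
tool_pos: [0.6007, -0.0993, 0.1255]
orientation: [-0.001, 0.707, 0.708, -0.0]
ft_force: [-0.7, -0.1, -2.4]
opening: 0.193
finger_force: 58.9
```

```bash
python3 -c "
from h import *
go(.6008,-.1,.0515)
from plant import ctrl
c=ctrl.capture('scene');cv2.imwrite('pics/s3.png',c['pixels'][100:400,50:450,::-1])"
```

```text
tilt z [-1.4e-03  3.0e-04 -1.0e+00] th 90.09 turn_z -0.00 rows; after turn shift x -0.04 y 0.01 z 3.70 (x20mm) pos [ 0.6007 -0.0993  0.1255] t 13.2 open 0.193
```

View pics/s3.png

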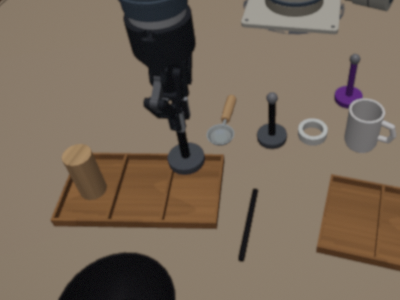

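The post is held upright above the near outer bay (crop (187,155)). I'll lower, release and retreat.

Emit:
jog_arm:
  commands:
    - [0,0,1,0,0,0]
    - [0,0,1,0,0,0]
    - [0,0,1,0,0,0]
    - [0,0,0.4,0,0,0]
    - [0,0,0.2,0,0,0]
    - [0,0,0.1,0,0,0]
    - [0,0,0,0,0,0]
    - [0,0,0,0,0,0]

```text
time_s: 13.92
tool_pos: [0.6012, -0.0999, 0.0533]
orientation: [0.001, 0.707, 0.707, 0.0]
ft_force: [1.2, -0.5, -1.2]
opening: 0.194
finger_force: 58.9
```

Emit:
jog_arm:
  commands:
    - [0,0,0,0,0,0]
    - [0,0,0,0,0,0]
    - [0,0,0,0,0,0]
    - [0,0,0,0,0,0]
    - [0,0,0,0,0,0]
    - [0,0,0,0,0,0]
    - [0,0,0,0,0,0]
    - [0,0,0,0,0,0]
    - [0,0,0,0,0,0]
    - [0,0,0,0,0,0]
    - [0,0,-0.5,0,0,0]
    - [0,0,-1,0,0,0]
    - [0,0,-1,0,0,0]
    - [0,0,-1,0,0,0]
    - [0,0,-1,0,0,0]
    - [0,0,-1,0,0,0]
    - [0,0,-1,0,0,0]
    - [0,0,-1,0,0,0]
    - [0,0,0,0,0,0]
    - [0,0,0,0,0,0]
  fingers: 1

```text
time_s: 15.58
tool_pos: [0.6012, -0.0998, 0.2039]
orientation: [0.001, 0.707, 0.707, 0.001]
ft_force: [-0.3, 0.2, -0.5]
opening: 1.004
finger_force: 0.0
```

```bash
python3 -c "
from h import *
go(.464,.010,.046,90)"
```

```text
tilt z [ 2.6e-03 -8.0e-04 -1.0e+00] th 90.04 turn_z 0.01 rows; after turn shift x 5.49 y -6.86 z 7.89 (x20mm) pos [ 0.6012 -0.0998  0.2039] t 15.6 open 1.004
```

Emit:
jog_arm:
  commands:
    - [0.7,-0.86,0,0,0,0]
    - [0.7,-0.86,0,0,0,0]
    - [0.7,-0.86,0,0,0,0]
    - [0.7,-0.86,0,0,0,0]
    - [0.7,-0.86,0,0,0,0]
    - [0.7,-0.86,0,0,0,0]
    - [0.7,-0.86,0,0,0,0]
    - [0.6,-0.84,0,0,0,0]
    - [0,0,0,0,0,0]
    - [0,0,1,0,0,0]
    - [0,0,1,0,0,0]
    - [0,0,1,0,0,0]
    - [0,0,1,0,0,0]
    - [0,0,1,0,0,0]
    - [0,0,1,0,0,0]
    - [0,0,1,0,0,0]
    - [0,0,0.5,0,0,0]
    - [0,0,0.35,0,0,0]
    - [0,0,0,0,0,0]
    - [0,0,0,0,0,0]

```text
time_s: 17.25
tool_pos: [0.4635, 0.0101, 0.0452]
orientation: [-0.0, 0.707, 0.707, -0.0]
ft_force: [-0.2, -0.0, 0.0]
opening: 0.998
finger_force: 0.0
```

Emit:
jog_arm:
  commands:
    - [0,0,0,0,0,0]
    - [0,0,0,0,0,0]
    - [0,0,0,0,0,0]
    - [0,0,0,0,0,0]
    - [0,0,0,0,0,0]
    - [0,0,0,0,0,0]
    - [0,0,0,0,0,0]
    - [0,0,0,0,0,0]
    - [0,0,0,0,0,0]
    - [0,0,0,0,0,0]
    - [0,0,0,0,0,0]
    - [0,0,0,0,0,0]
    - [0,0,0,0,0,0]
    - [0,0,0,0,0,0]
    - [0,0,0,0,0,0]
    - [0,0,0,0,0,0]
  fingers: 0

```text
time_s: 18.58
tool_pos: [0.4639, 0.0102, 0.0457]
orientation: [0.0, 0.707, 0.707, 0.0]
ft_force: [-0.5, -0.2, 5.4]
opening: 0.192
finger_force: 58.5
```

```bash
python3 -c "
from h import *
go(.6159,.1561,.146,90)"
```

```text
tilt z [ 1.e-03 -1.e-04 -1.e+00] th 90.04 turn_z 0.01 rows; after turn shift x 7.29 y 7.60 z -5.02 (x20mm) pos [0.4639 0.0102 0.0457] t 18.6 open 0.192
```

Emit:
jog_arm:
  commands:
    - [0,0,-0.5,0,0,0]
    - [0,0,-1,0,0,0]
    - [0,0,-1,0,0,0]
    - [0,0,-1,0,0,0]
    - [0,0,-0.5,0,0,0]
    - [0.7,0.73,0,0,0,0]
    - [0.73,0.76,0,0,0,0]
    - [0.73,0.76,0,0,0,0]
    - [0.73,0.76,0,0,0,0]
    - [0.73,0.76,0,0,0,0]
    - [0.73,0.76,0,0,0,0]
    - [0.73,0.76,0,0,0,0]
    - [0.73,0.76,0,0,0,0]
    - [0.73,0.76,0,0,0,0]
    - [0.73,0.78,0,0,0,0]
    - [0,0,0,0,0,0]
    - [0,0,0,0,0,0]

```text
time_s: 20.0
tool_pos: [0.6149, 0.1562, 0.1239]
orientation: [-0.001, 0.706, 0.708, -0.001]
ft_force: [-0.4, -0.5, -2.3]
opening: 0.195
finger_force: 58.9
```

```bash
python3 -c "
from h import *
go(.6159,.1561,.0505)
from plant import ctrl
c=ctrl.capture('scene');cv2.imwrite('pics/s4.png',c['pixels'][100:400,100:550,::-1])"
```

```text
tilt z [-2.3e-03 -4.0e-04 -1.0e+00] th 90.10 turn_z -0.00 rows; after turn shift x -0.01 y 0.05 z 3.67 (x20mm) pos [0.6149 0.1562 0.1239] t 20.0 open 0.195
```

View pics/s4.png

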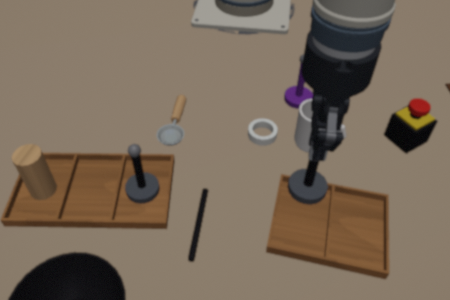

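The first post stands in its bay (crop (142,185)). The second is held upright over the left bay of the two-bay tray (308,185). Lower and release.

Emit:
jog_arm:
  commands:
    - [0,0,1,0,0,0]
    - [0,0,1,0,0,0]
    - [0,0,1,0,0,0]
    - [0,0,0.4,0,0,0]
    - [0,0,0.2,0,0,0]
    - [0,0,0.1,0,0,0]
    - [0,0,0,0,0,0]
    - [0,0,0,0,0,0]

```text
time_s: 20.72
tool_pos: [0.6156, 0.1557, 0.0524]
orientation: [0.0, 0.707, 0.707, 0.001]
ft_force: [-0.1, 0.6, -1.5]
opening: 0.196
finger_force: 58.9
```

Emit:
jog_arm:
  commands:
    - [0,0,0,0,0,0]
    - [0,0,0,0,0,0]
    - [0,0,0,0,0,0]
    - [0,0,0,0,0,0]
    - [0,0,0,0,0,0]
    - [0,0,0,0,0,0]
    - [0,0,0,0,0,0]
    - [0,0,0,0,0,0]
    - [0,0,0,0,0,0]
    - [0,0,0,0,0,0]
    - [0,0,-0.5,0,0,0]
    - [0,0,-1,0,0,0]
    - [0,0,-1,0,0,0]
    - [0,0,-1,0,0,0]
    - [0,0,-1,0,0,0]
    - [0,0,-1,0,0,0]
    - [0,0,-1,0,0,0]
    - [0,0,-1,0,0,0]
    - [0,0,0,0,0,0]
    - [0,0,0,0,0,0]
  fingers: 1

```text
time_s: 22.38
tool_pos: [0.6157, 0.1558, 0.2029]
orientation: [0.001, 0.707, 0.707, 0.001]
ft_force: [0.0, 0.5, -0.2]
opening: 1.001
finger_force: 0.0
```

```bash
python3 -c "
from h import *
go(.448,.166,.03,70)"
```

```text
tilt z [ 2.8e-03  3.0e-04 -1.0e+00] th 90.04 turn_z 5.01 rows; after turn shift x -2.39 y -8.05 z 8.65 (x20mm) pos [0.6157 0.1558 0.2029] t 22.4 open 1.001
```

Emit:
jog_arm:
  commands:
    - [0,0,0,0,0,1]
    - [0,0,0,0,0,1]
    - [0,0,0,0,0,1]
    - [0,0,0,0,0,1]
    - [0,0,0,0,0,1]
    - [-0.24,-0.8,0,0,0,0]
    - [-0.24,-0.8,0,0,0,0]
    - [-0.24,-0.8,0,0,0,0]
    - [-0.24,-0.8,0,0,0,0]
    - [-0.24,-0.8,0,0,0,0]
    - [-0.24,-0.8,0,0,0,0]
    - [-0.24,-0.8,0,0,0,0]
    - [-0.24,-0.8,0,0,0,0]
    - [-0.24,-0.8,0,0,0,0]
    - [-0.24,-0.8,0,0,0,0]
    - [0,0,1,0,0,0]
    - [0,0,1,0,0,0]
    - [0,0,1,0,0,0]
    - [0,0,0,0,0,0]
    - [0,0,0,0,0,0]

```text
time_s: 24.05
tool_pos: [0.4474, 0.1651, 0.1405]
orientation: [-0.001, 0.819, 0.574, -0.001]
ft_force: [-0.7, 0.0, 0.7]
opening: 1.0
finger_force: 0.0
```

```bash
python3 -c "
from h import *
go(.448,.166,.03,70)
from plant import ctrl
c=ctrl.capture('scene');cv2.imwrite('pics/s5.png',cv2.resize(c['pixels'][100:400,250:650,::-1],(800,600)))"
```

```text
tilt z [-2.8e-03 -5.0e-04 -1.0e+00] th 70.04 turn_z 0.01 rows; after turn shift x 0.05 y 0.01 z 5.53 (x20mm) pos [0.4474 0.1651 0.1405] t 24.1 open 1.0
```

View pics/s5.png

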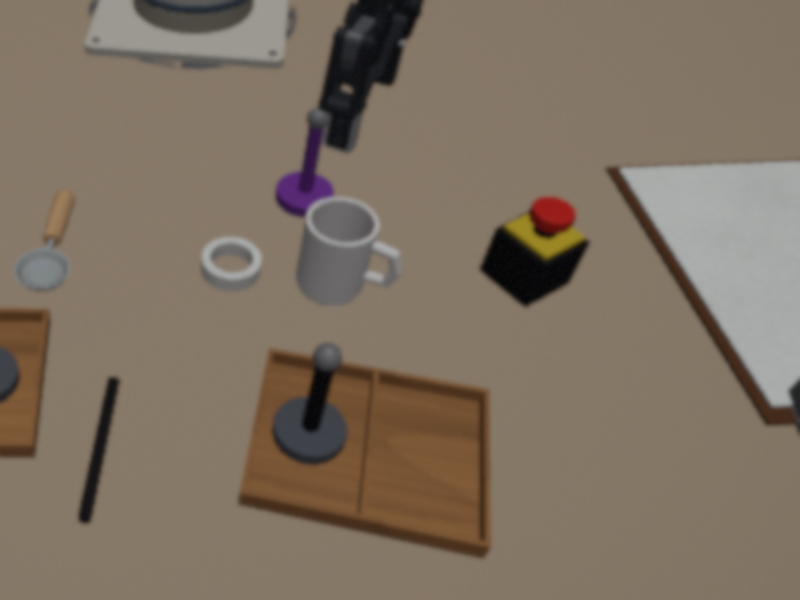

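The post stands in the left bay (310,425). The mug at (338,255) is below the gripper, and the purple post at (305,180) is clear. Descend and grip the mug.

Emit:
jog_arm:
  commands:
    - [0,0,1,0,0,0]
    - [0,0,1,0,0,0]
    - [0,0,1,0,0,0]
    - [0,0,1,0,0,0]
    - [0,0,1,0,0,0]
    - [0,0,0.4,0,0,0]
    - [0,0,0,0,0,0]
    - [0,0,0,0,0,0]

```text
time_s: 24.77
tool_pos: [0.449, 0.1654, 0.0342]
orientation: [0.0, 0.819, 0.574, 0.0]
ft_force: [0.3, -0.9, 0.6]
opening: 0.997
finger_force: 0.0
```

Emit:
jog_arm:
  commands:
    - [0,0,0,0,0,0]
    - [0,0,0,0,0,0]
    - [0,0,0,0,0,0]
    - [0,0,0,0,0,0]
    - [0,0,0,0,0,0]
    - [0,0,0,0,0,0]
    - [0,0,0,0,0,0]
    - [0,0,0,0,0,0]
    - [0,0,0,0,0,0]
    - [0,0,0,0,0,0]
    - [0,0,0,0,0,0]
    - [0,0,0,0,0,0]
  fingers: 0

```text
time_s: 25.77
tool_pos: [0.4491, 0.1655, 0.0349]
orientation: [0.0, 0.819, 0.574, 0.001]
ft_force: [-3.5, 0.3, 10.7]
opening: 0.656
finger_force: 61.4
```

```bash
python3 -c "
from h import *
go(.6241,.2397,.15,70)"
```

```text
tilt z [ 2.4e-03  7.0e-04 -1.0e+00] th 70.05 turn_z 0.01 rows; after turn shift x 6.48 y 6.96 z -5.75 (x20mm) pos [0.4491 0.1655 0.0349] t 25.8 open 0.656
```

Emit:
jog_arm:
  commands:
    - [0,0,-0.5,0,0,0]
    - [0,0,-1,0,0,0]
    - [0,0,-1,0,0,0]
    - [0,0,-1,0,0,0]
    - [0,0,-0.5,0,0,0]
    - [0.65,0.7,0,0,0,0]
    - [0.65,0.7,0,0,0,0]
    - [0.65,0.7,0,0,0,0]
    - [0.65,0.7,0,0,0,0]
    - [0.65,0.7,0,0,0,0]
    - [0.65,0.7,0,0,0,0]
    - [0.65,0.7,0,0,0,0]
    - [0.65,0.7,0,0,0,0]
    - [0.65,0.7,0,0,0,0]
    - [0.63,0.68,0,0,0,0]
    - [0,0,0,0,0,0]
    - [0,0,0,0,0,0]

```text
time_s: 27.18
tool_pos: [0.6241, 0.2396, 0.1129]
orientation: [-0.0, 0.819, 0.574, -0.0]
ft_force: [0.1, 0.3, -1.4]
opening: 0.655
finger_force: 64.5
```

```bash
python3 -c "
from h import *
go(.6241,.2397,.0395)
from plant import ctrl
c=ctrl.capture('scene');cv2.imwrite('pics/s6.png',c['pixels'][100:400,250:650,::-1])"
```

```text
tilt z [-7.e-04 -2.e-04 -1.e+00] th 70.05 turn_z -0.00 rows; after turn shift x 0.01 y -0.00 z 3.67 (x20mm) pos [0.6241 0.2396 0.1129] t 27.2 open 0.655
```

View pics/s6.png

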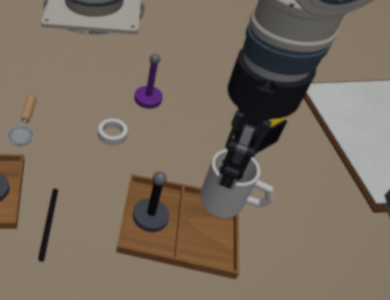

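The mug is held upright over the right bay with its handle pointing outwards. Lower and release.

Emit:
jog_arm:
  commands:
    - [0,0,1,0,0,0]
    - [0,0,1,0,0,0]
    - [0,0,1,0,0,0]
    - [0,0,0.4,0,0,0]
    - [0,0,0.2,0,0,0]
    - [0,0,0.1,0,0,0]
    - [0,0,0,0,0,0]
    - [0,0,0,0,0,0]

```text
time_s: 27.9
tool_pos: [0.6243, 0.2395, 0.0405]
orientation: [0.0, 0.819, 0.574, 0.001]
ft_force: [0.5, 0.4, -1.8]
opening: 0.656
finger_force: 64.5
```

Emit:
jog_arm:
  commands:
    - [0,0,0,0,0,0]
    - [0,0,0,0,0,0]
    - [0,0,0,0,0,0]
    - [0,0,0,0,0,0]
    - [0,0,0,0,0,0]
    - [0,0,0,0,0,0]
    - [0,0,0,0,0,0]
    - [0,0,0,0,0,0]
    - [0,0,0,0,0,0]
    - [0,0,-0.5,0,0,0]
    - [0,0,-1,0,0,0]
    - [0,0,-1,0,0,0]
    - [0,0,-1,0,0,0]
    - [0,0,-1,0,0,0]
    - [0,0,-1,0,0,0]
    - [0,0,-1,0,0,0]
    - [0,0,-1,0,0,0]
    - [0,0,0,0,0,0]
    - [0,0,0,0,0,0]
  fingers: 1

```text
time_s: 29.48
tool_pos: [0.6243, 0.2396, 0.1911]
orientation: [0.001, 0.819, 0.574, 0.001]
ft_force: [-0.3, 0.2, -0.7]
opening: 1.0
finger_force: 0.0
```

```bash
python3 -c "
from h import *
go(.415,.340,.021,130)"
```

```text
tilt z [ 2.8e-03  7.0e-04 -1.0e+00] th 70.04 turn_z -14.99 rows; after turn shift x 10.57 y -4.79 z 8.50 (x20mm) pos [0.6243 0.2396 0.1911] t 29.5 open 1.0
```

Emit:
jog_arm:
  commands:
    - [0,0,0,0,0,-1]
    - [0,0,0,0,0,-1]
    - [0,0,0,0,0,-1]
    - [0,0,0,0,0,-1]
    - [0,0,0,0,0,-1]
    - [0,0,0,0,0,-1]
    - [0,0,0,0,0,-1]
    - [0,0,0,0,0,-1]
    - [0,0,0,0,0,-1]
    - [0,0,0,0,0,-1]
    - [0,0,0,0,0,-1]
    - [0,0,0,0,0,-1]
    - [0,0,0,0,0,-1]
    - [0,0,0,0,0,-1]
    - [0,0,0,0,0,-1]
    - [0,0,0,0,0,0]

```text
time_s: 30.82
tool_pos: [0.6233, 0.2393, 0.1883]
orientation: [-0.001, 0.421, 0.907, -0.001]
ft_force: [-1.1, -1.2, 0.6]
opening: 0.997
finger_force: 0.0
```

Emit:
jog_arm:
  commands:
    - [0.88,-0.4,0,0,0,0]
    - [0.88,-0.4,0,0,0,0]
    - [0.88,-0.4,0,0,0,0]
    - [0.88,-0.4,0,0,0,0]
    - [0.88,-0.4,0,0,0,0]
    - [0.88,-0.4,0,0,0,0]
    - [0.88,-0.4,0,0,0,0]
    - [0.88,-0.4,0,0,0,0]
    - [0.88,-0.4,0,0,0,0]
    - [0.88,-0.4,0,0,0,0]
    - [0.88,-0.4,0,0,0,0]
    - [0.88,-0.4,0,0,0,0]
    - [0,0,1,0,0,0]
    - [0,0,1,0,0,0]
    - [0,0,0.5,0,0,0]
    - [0,0,0,0,0,0]
    - [0,0,0,0,0,0]

```text
time_s: 32.23
tool_pos: [0.4143, 0.3391, 0.1391]
orientation: [-0.0, 0.423, 0.906, -0.001]
ft_force: [0.5, 0.2, 0.6]
opening: 1.001
finger_force: 0.0
```

```bash
python3 -c "
from h import *
go(.415,.341,.022,130)
from plant import ctrl
c=ctrl.capture('scene');cv2.imwrite('pics/s7.png',cv2.resize(c['pixels'][100:400,250:650,::-1],(800,600)))"
```

```text
tilt z [-1.1e-03 -7.0e-04 -1.0e+00] th 129.97 turn_z -0.01 rows; after turn shift x 0.05 y 0.09 z 5.86 (x20mm) pos [0.4143 0.3391 0.1391] t 32.2 open 1.001
```

View pics/s7.png

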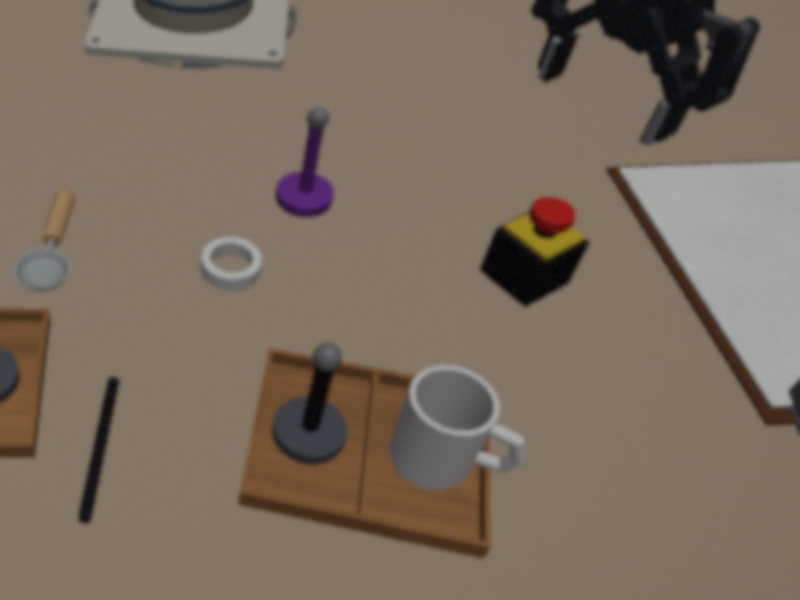

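The mug stands in its bay at (440,430). The gripper is centred over the stop box with its jaws across the faces. Descend and grip.

Emit:
jog_arm:
  commands:
    - [0.05,0.09,1,0,0,0]
    - [0,0,1,0,0,0]
    - [0,0,1,0,0,0]
    - [0,0,1,0,0,0]
    - [0,0,1,0,0,0]
    - [0,0,0.4,0,0,0]
    - [0,0,0.3,0,0,0]
    - [0,0,0,0,0,0]
    - [0,0,0,0,0,0]

```text
time_s: 33.03
tool_pos: [0.4158, 0.3416, 0.0262]
orientation: [0.0, 0.422, 0.906, 0.0]
ft_force: [0.4, -0.6, 0.1]
opening: 1.003
finger_force: 0.0
```

Emit:
jog_arm:
  commands:
    - [0,0,0,0,0,0]
    - [0,0,0,0,0,0]
    - [0,0,0,0,0,0]
    - [0,0,0,0,0,0]
    - [0,0,0,0,0,0]
    - [0,0,0,0,0,0]
    - [0,0,0,0,0,0]
    - [0,0,0,0,0,0]
    - [0,0,0,0,0,0]
    - [0,0,0,0,0,0]
    - [0,0,0,0,0,0]
    - [0,0,0,0,0,0]
  fingers: 0

```text
time_s: 34.03
tool_pos: [0.4156, 0.3416, 0.026]
orientation: [0.0, 0.422, 0.906, 0.001]
ft_force: [-1.1, -0.5, 5.5]
opening: 0.398
finger_force: 59.1
```

Emit:
jog_arm:
  commands:
    - [0,0,-0.5,0,0,0]
    - [0,0,-1,0,0,0]
    - [0,0,-1,0,0,0]
    - [0,0,-1,0,0,0]
    - [0,0,-1,0,0,0]
    - [0,0,-1,0,0,0]
    - [0,0,-1,0,0,0]
    - [0,0,-1,0,0,0]
    - [0,0,-0.5,0,0,0]
    - [0,0,0,0,0,1]
    - [0,0,0,0,0,1]
    - [0,0,0,0,0,1]
    - [0,0,0,0,0,1]
    - [0,0,0,0,0,1]
    - [0,0,0,0,0,1]
    - [0,0,0,0,0,1]
    - [0,0,0,0,0,1.0]
    - [0,0,0,0,0,0.1]
    - [0,0,0,0,0,0]
    - [0,0,0,0,0,0]

```text
time_s: 35.7
tool_pos: [0.415, 0.3412, 0.1851]
orientation: [-0.0, 0.658, 0.753, -0.0]
ft_force: [0.3, 0.1, -2.9]
opening: 0.4
finger_force: 60.3
```

```bash
python3 -c "
from h import *
go(.6118,-.1833,.1,97.5)"
```

```text
tilt z [-4.e-04 -2.e-04 -1.e+00] th 97.76 turn_z 0.07 rows; after turn shift x -27.28 y 6.33 z 4.26 (x20mm) pos [0.415  0.3412 0.1851] t 35.7 open 0.4
```

The opening of 0.40 (about 36 mm) suggests the button is gripped, not the box body. I'll take a look.

```bash
python3 -c "
from h import *
from plant import ctrl
c=ctrl.capture('scene');a=c['pixels'][0:300,400:640,::-1]
d=ctrl.capture('top');b=d['pixels'][180:420,80:300,::-1]
cv2.imwrite('pics/s8.png',np.hstack([cv2.resize(a,(440,550)),cv2.resize(b,(360,550))]))"
```

```text
(no output)
```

View pics/s8.png

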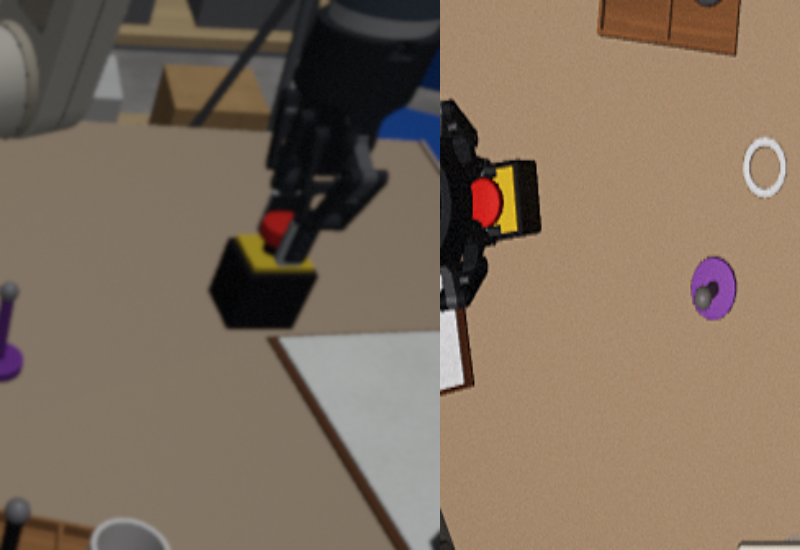

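```bash
python3 -c "
from h import *
from plant import ctrl
s=ctrl.capture('scene');t=ctrl.capture('top')
P=lambda c:c['mtx']@np.linalg.inv(c['T'])[:3]
def tri(a,b):
    X=cv2.triangulatePoints(P(s),P(t),np.array(a,float).reshape(2,1),np.array(b,float).reshape(2,1)); print((X[:3]/X[3]).ravel())
tri((524.4,178.9),(136.8,249.8))
for n,c,bx in(('s',s,(480,60,600,200)),('t',t,(80,220,180,310))):
    h=cv2.cvtColor(c['pixels'],cv2.COLOR_RGB2HSV); m=cv2.inRange(h,(20,130,90),(35,255,255)); b=blob(m,bx); print(n,'yellow',b.min(0),b.max(0), cv2.boxPoints(cv2.minAreaRect(b)).round(1).tolist())
    m=cv2.inRange(h,(0,150,80),(6,255,255))|cv2.inRange(h,(172,150,80),(180,255,255)); b=blob(m,bx); print('red',b.min(0),b.max(0),b.mean(0))
"
```

```text
[0.44497558 0.31917149 0.16083433]
s yellow [529. 128.] [570. 146.] [[529.0, 128.0], [570.0, 128.0], [570.0, 146.0], [529.0, 146.0]]
red [543. 115.] [559. 130.] [551.1395   120.860466]
t yellow [112. 252.] [126. 281.] [[111.69999694824219, 252.5], [125.0, 251.8000030517578], [126.5, 280.79998779296875], [113.19999694824219, 281.3999938964844]]
red [ 99. 257.] [116. 278.] [106.71429 267.5    ]
```

The box is held by its button, upright, with its underside at z = 0.161. That is 24 mm below the TCP, so nothing slipped, and this hold will do. I'll carry it to the middle bay.

Emit:
jog_arm:
  commands:
    - [-0.78,0.178,0,0,0,0]
    - [-0.78,0.178,0,0,0,0]
    - [-0.78,0.178,0,0,0,0]
    - [-0.78,0.178,0,0,0,0]
    - [-0.78,0.178,0,0,0,0]
    - [-0.78,0.178,0,0,0,0]
    - [-0.78,0.178,0,0,0,0]
    - [-0.78,0.178,0,0,0,0]
    - [-0.78,0.178,0,0,0,0]
    - [-0.78,0.178,0,0,0,0]
    - [-0.78,0.178,0,0,0,0]
    - [-0.78,0.178,0,0,0,0]
    - [-0.78,0.178,0,0,0,0]
    - [-0.78,0.178,0,0,0,0]
    - [-0.78,0.178,0,0,0,0]
    - [-0.78,0.178,0,0,0,0]
    - [-0.78,0.178,0,0,0,0]
    - [-0.78,0.178,0,0,0,0]

```text
time_s: 37.4
tool_pos: [0.5162, 0.0707, 0.1853]
orientation: [0.0, 0.658, 0.753, 0.0]
ft_force: [0.5, 0.2, -3.1]
opening: 0.397
finger_force: 60.3
```

Emit:
jog_arm:
  commands:
    - [-0.78,0.178,0,0,0,0]
    - [-0.78,0.178,0,0,0,0]
    - [-0.78,0.178,0,0,0,0]
    - [-0.78,0.178,0,0,0,0]
    - [-0.78,0.178,0,0,0,0]
    - [-0.78,0.178,0,0,0,0]
    - [-0.78,0.178,0,0,0,0]
    - [-0.78,0.178,0,0,0,0]
    - [-0.78,0.178,0,0,0,0]
    - [-0.78,0.178,0,0,0,0]
    - [-0.78,0.178,0,0,0,0]
    - [-0.78,0.178,0,0,0,0]
    - [-0.78,0.178,0,0,0,0]
    - [-0.78,0.178,0,0,0,0]
    - [-0.78,0.178,0,0,0,0]
    - [-0.78,0.178,0,0,0,0]
    - [-0.78,0.178,0,0,0,0]
    - [0,0,0,0,0,0]
    - [0,0,0,0,0,0]

```text
time_s: 38.98
tool_pos: [0.6114, -0.1845, 0.1847]
orientation: [-0.0, 0.659, 0.752, -0.0]
ft_force: [-0.6, -0.4, -3.0]
opening: 0.398
finger_force: 60.3
```

```bash
python3 -c "
from h import *
go(.6118,-.1833,.032)
from plant import ctrl
c=ctrl.capture('scene');cv2.imwrite('pics/s9.png',cv2.resize(c['pixels'][50:350,50:350,::-1],(600,600)))"
```

```text
tilt z [-7.e-04  5.e-04 -1.e+00] th 97.57 turn_z -0.00 rows; after turn shift x 0.06 y 0.03 z 7.63 (x20mm) pos [ 0.6114 -0.1845  0.1847] t 39.0 open 0.398
```

View pics/s9.png

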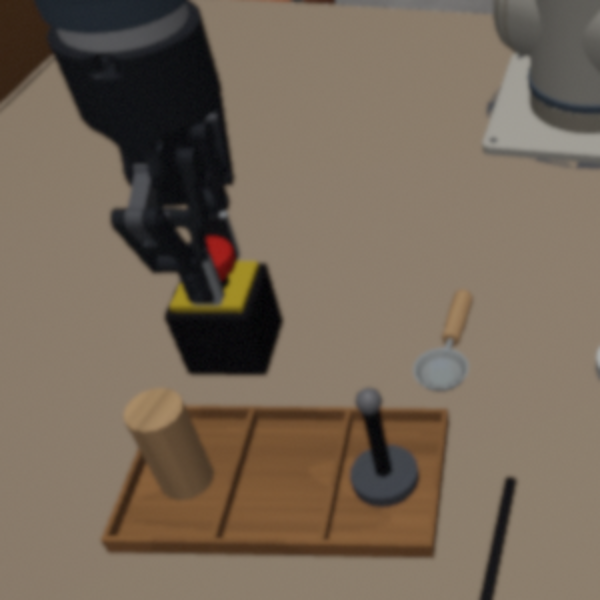

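The box hangs upright over the middle bay (225,320), with neighbours at (175,445) and (383,440) clear. Lower and release.

Emit:
jog_arm:
  commands:
    - [0.06,0,1,0,0,0]
    - [0,0,1,0,0,0]
    - [0,0,1,0,0,0]
    - [0,0,1,0,0,0]
    - [0,0,1,0,0,0]
    - [0,0,1,0,0,0]
    - [0,0,0.8,0,0,0]
    - [0,0,0.4,0,0,0]
    - [0,0,0.3,0,0,0]
    - [0,0,0.15,0,0,0]
    - [0,0,0,0,0,0]
    - [0,0,0,0,0,0]

```text
time_s: 40.03
tool_pos: [0.6115, -0.1822, 0.0331]
orientation: [0.001, 0.658, 0.753, 0.0]
ft_force: [-0.3, 0.2, -2.5]
opening: 0.399
finger_force: 60.4
```

Emit:
jog_arm:
  commands:
    - [0,0,0,0,0,0]
    - [0,0,0,0,0,0]
    - [0,0,0,0,0,0]
    - [0,0,0,0,0,0]
    - [0,0,0,0,0,0]
    - [0,0,0,0,0,0]
    - [0,0,0,0,0,0]
    - [0,0,0,0,0,0]
    - [0,0,0,0,0,0]
    - [0,0,-0.5,0,0,0]
    - [0,0,-1,0,0,0]
    - [0,0,-1,0,0,0]
    - [0,0,-1,0,0,0]
    - [0,0,-1,0,0,0]
    - [0,0,-1,0,0,0]
    - [0,0,-1,0,0,0]
    - [0,0,-1,0,0,0]
    - [0,0,-1,0,0,0]
    - [0,0,0,0,0,0]
    - [0,0,0,0,0,0]
  fingers: 1

```text
time_s: 41.7
tool_pos: [0.6115, -0.1823, 0.204]
orientation: [0.001, 0.658, 0.753, 0.0]
ft_force: [-0.1, 0.5, -0.6]
opening: 1.001
finger_force: 0.0
```

Emit:
jog_arm:
  commands:
    - [0,-1,0,0,0,0]
    - [0,-1,0,0,0,0]
    - [0,-1,0,0,0,0]
    - [0,-1,0,0,0,0]
    - [0,-1,0,0,0,0]
    - [0,-1,0,0,0,0]
    - [0,-1,0,0,0,0]
    - [0,-1,0,0,0,0]
    - [0,-1,0,0,0,0]
    - [0,-1,0,0,0,0]
    - [0,0,0,0,0,0]
    - [0,0,0,0,0,0]

```text
time_s: 42.7
tool_pos: [0.4122, -0.2086, 0.202]
orientation: [-0.0, 0.659, 0.752, 0.0]
ft_force: [0.4, -0.4, 0.9]
opening: 1.0
finger_force: 0.0
```

```bash
python3 -c "
from h import *
from plant import ctrl
c=ctrl.capture('scene');a=c['pixels'][180:400,80:520,::-1]
d=ctrl.capture('top');b=d['pixels'][110:230,160:500,::-1]
cv2.imwrite('pics/f.png',np.vstack([cv2.resize(a,(640,320)),cv2.resize(b,(640,226))]))
h=cv2.cvtColor(d['pixels'],cv2.COLOR_RGB2HSV)
m=cv2.inRange(h,(20,150,110),(35,255,255))|cv2.inRange(h,(0,170,90),(6,255,255))|cv2.inRange(h,(172,170,90),(180,255,255))
r=cv2.minAreaRect(ray(d,blob(m,(370,130,450,210)),.062).astype(np.float32)); print('box',r)
R=np.array([[np.cos(a),np.sin(a)] for a in np.radians([7.5,97.5])]); print('box in tray3',R@(np.array(r[0])-[.6118,-.1833]))
"
```

```text
box ((0.6115365624427795, -0.18502871692180634), (0.047668784856796265, 0.046943821012973785), 7.552185535430908)
box in tray3 [-0.00048683 -0.00167954]
```

View pics/f.png

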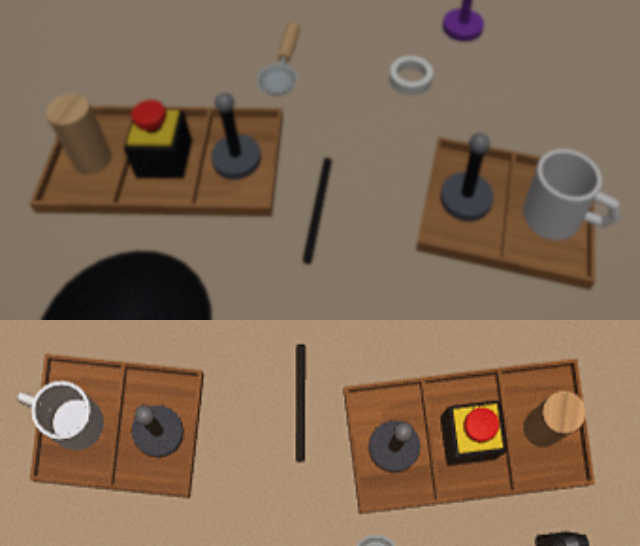

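All five props stand upright in their bays in both views: mug (65,415) and post (157,430) in the two-bay tray, and post (394,445), box (475,430) and dowel (555,420) in the three-bay tray. The arm is clear, so I'll hand in.

```bash
python3 -c "
from plant import ctrl
print(ctrl.finish_job())"
```

```text
the job is handed in; nothing more can be done
None
```

Job handed in at about 43 s: mug and one post in the two-bay tray, and stop box in the middle bay between the other post and the dowel in the three-bay tray, all upright in the last pictures (no verdict was returned).

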